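# Lay the paint markers level on their rests

### The arm

A 6-joint arm with a two-finger parallel gripper is mounted at the origin on the work surface. World frame = base frame: x ahead of the robot, y to its left, z up, the work surface at z = 0. Lengths are in m, angles in rad, forces in N, time in s.
With the tool pointing down it reaches from about 0.275 to 0.75 m from the base axis. Payload 10.2 kg.
Tool frame: the origin (TCP) lies between the finger pads; the fingertips stand ahead of it and the grasp point (between the pads) lies 6 mm ahead of it (tcp_to_tips is the z of the fingertips in the tool frame, in m); z points along the fingers, y is the line along which they close (so a half turn about z gives the same grasp; the last joint's range is limited). The gripper opens to 88 mm and grips with 3 to 60 N. Pads are 18 mm wide; open, the fingers measure 123 mm over their backs; the gripper's body (75 mm by 187 mm) begins 45 mm behind the grasp point.
Start: joints at [-1.462, 0.313, 1.498, -0, 1.331, -0.223], TCP at [0.171, -0.496, 0.264] pointing down, gripper open.
Joint ranges: [-2.94, 2.94], [-0.97, 2.17], [0.19, 2.56], [-1.23, 4.37], [0.02, 3.11], [-2.88, 2.88]. Speed limits (rad/s): [2.39, 2.39, 3.01, 3.14, 3.14, 3.14].

### API

Orientations are given as a rotation vector (axis times angle).
In Python, from rig import read_state, read_camera, camera_model, finish_job, tcp_to_tips gives the robot as it stands. The module is installed in compiled form; this text tells all that it offers.
- The arm moves only by the tool apply_moves, never from a script. Its argument "moves" is one flat list of numbers, 4 for each row, row after row: the shift along the tool's x, y, z scaled (see below), then the turn about the tool's z scaled (see below). A call has exactly 5 rows; each row is the pose to reach, as a shift and turn from the pose commanded when the call began, along the tool's axes at that moment, turning the shorter way round; what a row does not reach only later rows make up. The controller multiplies each number of a shift by 200 mm and each number of a turn by 2 pi rad. A row lasts 1/10 s, in which the tool goes at most 50 mm and 8.59 degrees, less where a joint would pass 70% of its speed; a pose out of reach is approached as far as the arm can. A call with a number of a shift or a turn outside -1 to 1 is refused whole. A call with a gripper value outside its range is refused whole. "gripper" is the closure, from 0 (fully open) to 1 (shut), set as the call begins (left out, the last holds). The fingers move at their own pace and stop on an object; the grip force is fixed at half the most. Time passes only in rows, so rows that repeat a pose let the fingers close, or fill a call up. It gives the time, the measured TCP pose, the force, the opening and the grip force at its end, in the units of the state.
- read_state(): the state, without advancing time (a new reading comes with each control period).
- read_camera(name): name is "scene" or "top" or "wrist"; returns the picture (420x560x3 uint8, red, green, blue); there is no depth.
- camera_model(name): a dict with "camera_matrix" (3x3 intrinsics, pixels), "pose" (4x4, takes a point from camera to world coordinates); the wrist camera has in their place "T_tool_cam" (4x4, takes a point from camera to tool coordinates, whose origin is the TCP and whose axes are the flange's). Camera axes: x right, y down, z forward; pixel columns grow to the right and rows downward; lengths in m; the calibration is good to about 2 mm. The wrist camera is an equidistant fisheye: a pixel r from the principal point sees the ray r / f radians off the axis. A picture is of the moment at which its call begins: read the wrist's pose just before it. camera_model takes no time and is no camera call.
- finish_job(): hands the job in; it is judged then, once.
The state is a dict: "time": time; "joints": joint angles; "qd": joint speeds; "joint_torque": joint torques, N m; "position": TCP position; "orientation": TCP orientation; "force": force on the tool from outside, world axes, zero at the start; "ft_torque": the same for the moment, N m; "width": opening from 0.0 (shut) to 1.0 (fully open); "grip_force": force on a finger pad.
Only numpy, scipy, OpenCV 4.12 (cv2) and the standard library are available. Lean on these libraries where they do the work, as an engineer would, in place of code of your own. Each camera call takes 0.05 s, during which the arm holds its last target. There are 200 camera calls.

### The job

Push the yellow slide of the marker dispenser all the way towards the tray so that the blue paint marker is pushed out into the tray, and let the slide spring back. Lay the blue marker on the rest with the blue post and the red marker, which lies on the table, on the rest with the red post: each level and centred in both notches, cap end over the coloured post. Set the markers down gently rather than dropping them, and leave the cup and the plate where they are.

Things in the scene. Friction and masses are not known exactly. Their poses are not given: they have to be found in the camera images.
- dispenser: Fixed white dispenser, 200 (x) by 184 mm (y). Origin on the table under its mouth, z up. x 0 to 110: box with clear cover, top at z 29, a marker inside along y. x -90 to 0: open flat tray, floor at z 4, rim 4 thick to z 10. The slide pushes a marker out to -x; it ends along y, axis at x about -41, z 13.
- slide (a joint): Travel of the yellow ejector slide in m: 0 at rest, 0.055 pushed all the way (towards the dispenser's -x). A spring returns it to 0 (about 3 N at the start, 8 N at the end of the travel).
- slide_tab (a point): Middle of the top edge of the slide's upright yellow tab, which stands up through the cover and moves with the slide. Tab 10 mm thick (x), 34 wide (y), z 31 to 58; at rest at dispenser x 85, y 0. Axes as the dispenser's. Push its +x face towards -x.
- marker_blue: Blue paint marker, round, diameter 18 mm, length 160 mm, 35 g. Origin on its axis at mid length; x along it to the cap. Blue square foot 18 x 18 at x -80 to -70 (stops rolling), white barrel with blue band at x -14 to 2, blue cap at x 20 to 70, thinner tip to 80. At the start it lies inside the dispenser, under the cover.
- marker_blue_cap (a point): Middle of the blue marker's cap, on its axis, 45 mm from mid length.
- marker_red: Red paint marker, round, diameter 18 mm, length 160 mm, 35 g. Origin on its axis at mid length; x along it to the cap. Red square foot 18 x 18 at x -80 to -70 (stops rolling), white barrel with red band at x -14 to 2, red cap at x 20 to 70, thinner tip to 80. At the start it lies on the table.
- marker_red_cap (a point): Middle of the red marker's cap, on its axis, 45 mm from mid length.
- rest_blue: Fixed rest: wooden base 112 x 56 x 10 mm with two V-notched posts at x -40 and +40, each 10 thick; the +x post is blue, the other bare wood. Origin: centre of the base's underside; x along the notch line, z up. V of 90 degrees, vertex at z 36, mouth 37 wide at z 54; a seated marker's axis is at z 48.7. 70 free between posts.
- rest_red: Fixed rest: wooden base 112 x 56 x 10 mm with two V-notched posts at x -40 and +40, each 10 thick; the +x post is red, the other bare wood. Origin: centre of the base's underside; x along the notch line, z up. V of 90 degrees, vertex at z 36, mouth 37 wide at z 54; a seated marker's axis is at z 48.7. 70 free between posts.
- cup: Loose white plastic cup, 72 mm across the rim, 85 mm high; origin at the centre of its underside. Leave it alone.
- plate: Loose green plate, 170 mm across, 18 mm high; origin at the centre of its underside. Leave it alone.
Not all that is in view belongs to the job. Of the things that look like the marker_red, the largest one is meant.

How it is judged:
On the way:
1. the slide is pushed fully in (at least 48 of its 55 mm) and the blue marker lies in the open tray, clear of the cover (value of joint slide above 0.048 m and x of marker_blue in the frame of dispenser below -0.025 m), for 0.05 s.
At the end, for the whole second after the job is handed in: Each marker at rest in both notches of its colour's rest: centred within 15 mm along and 4 mm across, axis 48.7 +- 4 mm above the table, within 0.08 rad of the notch line and 0.06 rad of level, cap over the painted post; slide back within 5 mm of its rest (x of marker_blue in the frame of rest_blue between -0.015 and 0.015 m and y of marker_blue in the frame of rest_blue between -0.004 and 0.004 m and z of marker_blue in the frame of rest_blue between 0.0447 and 0.0527 m and angle between the x axis of marker_blue and the x axis of rest_blue, either way round below 0.08 rad and x of marker_blue_cap in the frame of rest_blue above 0.02 m and angle between marker_blue's own x axis and vertical between 1.51 and 1.63 rad and linear speed of each of marker_blue, marker_red below 0.02 m/s and x of marker_red in the frame of rest_red between -0.015 and 0.015 m and y of marker_red in the frame of rest_red between -0.004 and 0.004 m and z of marker_red in the frame of rest_red between 0.0447 and 0.0527 m and angle between the x axis of marker_red and the x axis of rest_red, either way round below 0.08 rad and x of marker_red_cap in the frame of rest_red above 0.02 m and angle between marker_red's own x axis and vertical between 1.51 and 1.63 rad and value of joint slide below 0.005 m); the robot touches nothing.
It fails at once if the blue marker is dropped or thrown (falls free from more than about 20 mm) (linear speed of marker_blue above 0.6 m/s and contact force between the fingers and marker_blue below 0.05 N).
It fails at once if the red marker is dropped or thrown (falls free from more than about 20 mm) (linear speed of marker_red above 0.6 m/s and contact force between the fingers and marker_red below 0.05 N).
It fails at once if the cup is moved more than 30 mm (distance of cup from where it was at the start of the episode above 0.03 m).
It fails at once if the plate is moved more than 30 mm (distance of plate from where it was at the start of the episode above 0.03 m).
It also fails if it takes over 72 s, if anything falls off the work surface, if the arm or the gripper's body presses on something with over 40 N, if the wrist force passes 120 N, or if a joint passes its speed limit or range.

## Working session

There is one attempt and no reset: what is moved stays moved. The work goes in short steps, Python scripts to look and compute and a tool call to move; the robot and the scene stay as the last step left them, time stands still between calls to the robot, and variables do not carry over. Pictures are saved under pics/ and viewed, at most 12 in all, crops included, and the job is handed in when it is done.

Besides the shell and the picture viewer there is one more tool, called after "Emit:" as a command line: name --argument value ..., lists and objects as JSON in quotes. apply_moves: Moves the arm, as the interface text tells. Shifts and turns lie within -1 to 1; 1 stands for 200 mm of shift or 2 pi rad of turn. Its arguments: {"type":"object","properties":{"moves":{"type":"array"},"gripper":{"type":"number"}},"required":["moves"]}

```bash
mkdir -p pics; cat > h.py <<'E'
import numpy as np, cv2
from rig import *
def pix2plane(name,uv,z):
    m=camera_model(name);K=np.array(m["camera_matrix"]);T=np.array(m["pose"])
    uv=np.atleast_2d(np.array(uv,float))
    d=np.c_[(uv-[K[0,2],K[1,2]])/[K[0,0],K[1,1]],np.ones(len(uv))]@T[:3,:3].T
    return T[:3,3]+d*((z-T[2,3])/d[:,2])[:,None]
E
python3 - <<'E'
from h import *
print(read_state()); print(tcp_to_tips)
for n in("top","scene"):
    im=read_camera(n); cv2.imwrite(f"pics/{n}0.png",im[:,:,::-1]); print(camera_model(n))
print(camera_model("wrist"))
E
```

```text
{'time': 0.0, 'joints': array([-1.46237395e+00,  3.13425126e-01,  1.49842723e+00, -1.78264699e-05,
        1.33098964e+00, -2.23398382e-01]), 'qd': array([-0.0005069 , -0.00087188,  0.0003759 ,  0.00017372,  0.00123726,
        0.00150763]), 'joint_torque': array([ 4.02851456e-04, -4.02212405e+01, -2.52272058e+01,  6.94789295e-02,
        3.52724001e-02, -8.17738010e-05]), 'position': array([ 0.17098858, -0.49614976,  0.26317748]), 'orientation': array([-3.09722137e+00, -5.18635314e-01, -8.55708533e-05]), 'force': array([ 0.05318907, -0.2654708 , -0.18118551]), 'ft_torque': array([ 0.01032659, -0.01182565,  0.05151704]), 'grip_force': 0.0, 'width': 0.9955681942546845}
0.025
{'camera_matrix': array([[538.64807236,   0.        , 273.66790562],
       [  0.        , 538.64807236, 207.07833624],
       [  0.        ,   0.        ,   1.        ]]), 'pose': array([[-0.00882854, -0.9802267 ,  0.19768075,  0.36545401],
       [-0.99993449,  0.0100943 ,  0.00539626, -0.01459597],
       [-0.00728501, -0.19762016, -0.9802516 ,  1.14532732],
       [ 0.        ,  0.        ,  0.        ,  1.   
[... 265 characters left out ...]
472823,  0.29169794, -0.36354954,  0.39367184],
       [ 0.01342588, -0.7955944 , -0.60568086,  0.75449171],
       [ 0.        ,  0.        ,  0.        ,  1.        ]])}
{'camera_matrix': array([[325.1922621 ,   0.        , 275.54073161],
       [  0.        , 325.1922621 , 213.90665426],
       [  0.        ,   0.        ,   1.        ]]), 'T_tool_cam': array([[ 4.35107764e-05, -9.59476220e-01, -2.81789603e-01,
         7.32504703e-02],
       [ 9.99999998e-01,  5.22337253e-05, -2.34438776e-05,
         6.17162248e-04],
       [ 3.72127638e-05, -2.81789602e-01,  9.59476221e-01,
        -1.20356995e-01],
       [ 0.00000000e+00,  0.00000000e+00,  0.00000000e+00,
         1.00000000e+00]])}
```

View pics/top0.png

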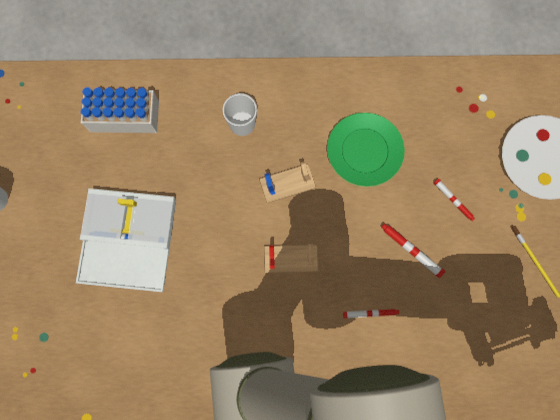

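View pics/scene0.png

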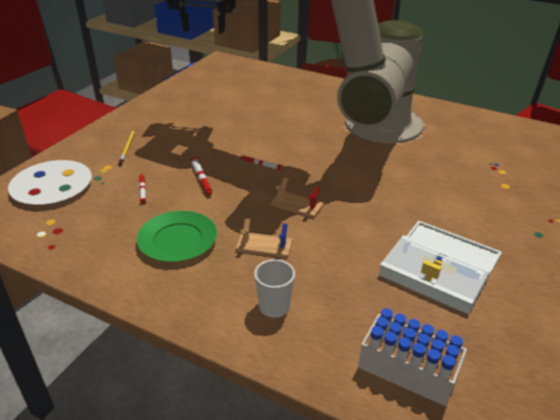

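The top view shows three red marker look-alikes: (412,250), (454,199) and (370,314). The first is clearly the longest, so it should be the one meant. The dispenser's tab is near (126,202) and its tray points down in the image. The blue rest is at (288,183) and the red rest at (292,258). I'll enlarge these to confirm.

```bash
python3 - <<'E'
from h import *
im=cv2.imread("pics/top0.png")
a=cv2.resize(im[180:300,70:190],(400,400),interpolation=3)
b=cv2.resize(im[170:330,330:490],(400,400),interpolation=3)
c=cv2.resize(im[155:285,255:325],None,fx=1.5,fy=1.5)
cv2.imwrite("pics/crop1.png",np.hstack([a,b]))
hsv=cv2.cvtColor(im,cv2.COLOR_BGR2HSV);H,S,V=cv2.split(hsv)
def comps(m,name,amin=8):
    n,l,s,c=cv2.connectedComponentsWithStats(m.astype(np.uint8))
    for i in range(1,n):
        if s[i,4]>=amin: print(name,c[i].round(1),s[i].tolist())
red=((H<6)|(H>174))&(S>150)&(V>60)
blue=(H>105)&(H<130)&(S>130)&(V>50)
yel=(H>20)&(H<33)&(S>150)&(V>120)
comps(red,"red");comps(blue,"blue",5);comps(yel,"yel")
E
```

```text
red [458.9  89.1] [456, 87, 7, 5, 26]
red [  7.5 100.7] [6, 99, 4, 4, 14]
red [473.3 107.7] [469, 104, 9, 8, 58]
red [542.7 134.7] [537, 130, 12, 11, 100]
red [436.4 181.2] [434, 179, 6, 6, 19]
red [452.8 198.3] [450, 196, 7, 6, 23]
red [465.5 211.7] [458, 204, 16, 17, 110]
red [393.8 234.2] [382, 224, 25, 22, 214]
red [271.6 256.6] [269, 245, 6, 24, 101]
red [414.5 251.3] [410, 247, 10, 10, 53]
red [440.6 272.9] [436, 269, 9, 8, 39]
red [388.6 311.8] [379, 309, 20, 7, 100]
red [369.3 312.9] [367, 311, 5, 5, 22]
red [344.7 314.4] [343, 312, 4, 6, 21]
red [ 32.6 370. ] [31, 368, 5, 5, 19]
blue [ 1.3 72.7] [0, 70, 4, 7, 23]
blue [113.8 102.2] [81, 88, 66, 30, 1388]
blue [269.3 183.6] [265, 174, 10, 20, 88]
blue [126.  236.3] [125, 234, 3, 5, 11]
yel [ 18.7 106.7] [17, 105, 4, 4, 10]
yel [490.  114.1] [486, 110, 9, 9, 58]
yel [544.4 178.5] [539, 173, 12, 12, 110]
yel [127.1 211.9] [118, 199, 19, 34, 221]
yel [520.1 213.5] [515, 204, 11, 18, 110]
yel [541.1 269.7] [522, 242, 38, 56, 259]
yel [ 14.9 329.1] [13, 327, 5, 5, 22]
yel [ 14.5 336.5] [12, 334, 6, 6, 32]
yel [ 24.6 374.6] [23, 373, 5, 5, 18]
yel [ 86.3 416.7] [81, 413, 11, 7, 55]
```

View pics/crop1.png

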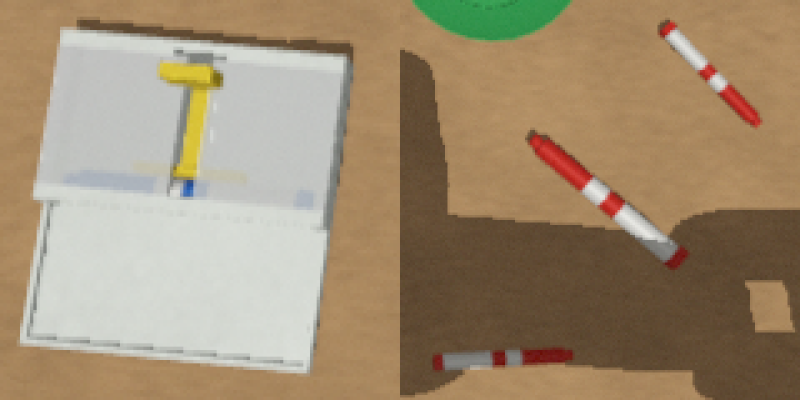

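The crop confirms it. The red marker at (412,250) is the largest, with its cap at upper left and its foot at lower right; the other two are about half its length. The blue marker lies under the cover with its cap to the left (+y) and its foot to the right.

```bash
cat >> h.py <<'E'
from scipy.spatial.transform import Rotation as R
def wrist2plane(uv,z,st):
    m=camera_model("wrist");K=np.array(m["camera_matrix"]);A=np.array(m["T_tool_cam"])
    T=np.eye(4);T[:3,:3]=R.from_rotvec(st["orientation"]).as_matrix();T[:3,3]=st["position"];T=T@A
    q=(np.atleast_2d(np.array(uv,float))-[K[0,2],K[1,2]])/K[0,0];r=np.linalg.norm(q,axis=1)
    d=np.c_[q*(np.sin(r)/np.maximum(r,1e-9))[:,None],np.cos(r)]@T[:3,:3].T
    return T[:3,3]+d*((z-T[2,3])/d[:,2])[:,None]
def plan(target,yaw_y):
    """target TCP xyz (tool down), yaw_y = world angle (rad) of closing line; prints shift(units) and turn(units)"""
    st=read_state();M=R.from_rotvec(st["orientation"]).as_matrix()
    s=M.T@(np.array(target)-st["position"])
    cur=np.arctan2(M[1,1],M[0,1]); d=(yaw_y-cur+np.pi/2)%np.pi-np.pi/2
    print("shift mm",(s*1000).round(1),"units",(s/.2).round(4),"turn about tool z deg",np.degrees(-d).round(1),"units",(-d/2/np.pi).round(4),"alt",((-d+np.sign(d)*np.pi)/2/np.pi).round(4),"j6",st["joints"][5].round(2),"tilt",(M[:,2]).round(3))
E
python3 - <<'E'
from h import *
np.set_printoptions(precision=4,suppress=True)
p=pix2plane("top",[[440.6,272.9],[414.5,251.3],[393.8,234.2]],.009);print("red",p)
d=p[2]-p[0];print("yaw",np.degrees(np.arctan2(d[1],d[0])),np.linalg.norm(d),p[1]-p[0])
c=lambda u,v:(70+u*.3,180+v*.3)
print("tab",pix2plane("top",[126.4,201.3],.058))
print("cover edge",pix2plane("top",[c(62,32),c(350,58)],.029))
print("tray corners",pix2plane("top",[c(22,342),c(310,372)],.010))
print("rests",pix2plane("top",[[269.3,183.6],[307,171],[271.6,256.6],[313,257]],.047))
print("cup,plate",pix2plane("top",[[240,108],[366,149]],[.085]))
im=cv2.imread("pics/top0.png");b=cv2.resize(im[155:285,250:330],None,fx=4.5,fy=4.5,interpolation=3);cv2.imwrite("pics/rest.png",b)
E
```

```text
red [[ 0.4503 -0.3569  0.009 ]
 [ 0.4962 -0.3051  0.009 ]
 [ 0.5331 -0.2633  0.009 ]]
yaw 48.48768075704527 0.12497924836798663 [0.0459 0.0518 0.    ]
tab [[0.6001 0.2958 0.058 ]]
cover edge [[0.6327 0.3861 0.029 ]
 [0.6137 0.201  0.029 ]]
tray corners [[0.4371 0.4062 0.01  ]
 [0.4168 0.2242 0.01  ]]
rests [[ 0.6373  0.0002  0.047 ]
 [ 0.6638 -0.0795  0.047 ]
 [ 0.4838 -0.0034  0.047 ]
 [ 0.4822 -0.0879  0.047 ]]
cup,plate [[ 0.7909  0.0596  0.085 ]
 [ 0.6988 -0.1991  0.085 ]]
```

View pics/rest.png

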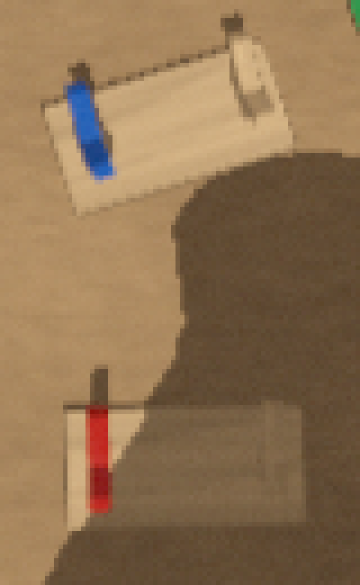

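The crop shows both rest bases in full: blue-rest corners at about (43,103), (78,215) and (293,150), red-rest corners at about (66,404), (303,406), (303,522) and (67,530). Both coloured posts are on the left (+y).

```bash
python3 - <<'E'
from h import *
np.set_printoptions(precision=4,suppress=True)
q=lambda a:[(250+u/4.5,155+v/4.5) for u,v in a]
print("blue",pix2plane("top",q([(43,103),(78,215),(293,150)]),.010))
print("red",pix2plane("top",q([(66,404),(303,406),(303,522),(67,530)]),.010))
plan([.500,-.3007,.13],np.radians(138.5))
E
```

```text
blue [[ 0.6595  0.0218  0.01  ]
 [ 0.604   0.0052  0.01  ]
 [ 0.6349 -0.0984  0.01  ]]
red [[ 0.5131  0.0115  0.01  ]
 [ 0.511  -0.1001  0.01  ]
 [ 0.4566 -0.0988  0.01  ]
 [ 0.4539  0.0113  0.01  ]]
shift mm [374.7 -77.5 133.4] units [ 1.8735 -0.3876  0.6671] turn about tool z deg -29.5 units -0.0819 alt 0.4181 j6 -0.22 tilt [-0.     0.001 -1.   ]
```

Emit:
apply_moves --moves '[0.23,-0.05,0.06,0,0.46,-0.1,0.12,0,0.69,-0.14,0.18,0,0.92,-0.19,0.24,0,0.937,-0.194,0.25,0]'

```text
time: 0.6
position: [0.3385, -0.3954, 0.2122]
orientation: [-3.094, -0.526, 0.0]
force: [-0.6, 0.1, -0.1]
width: 1.001
grip_force: 0.0
```

Emit:
apply_moves --moves '[0.23,-0.05,0.06,-0.02,0.46,-0.1,0.12,-0.04,0.69,-0.14,0.18,-0.06,0.92,-0.19,0.24,-0.0819,0.937,-0.194,0.25,-0.0819]'

```text
time: 1.1
position: [0.5024, -0.2982, 0.162]
orientation: [-2.857, -1.3, 0.0]
force: [-1.6, 0.1, -1.2]
width: 0.997
grip_force: 0.0
```

```bash
python3 - <<'E'
from h import *
np.set_printoptions(precision=4,suppress=True)
st=read_state();im=read_camera("wrist")[:,:,::-1].copy();cv2.imwrite("pics/w1.png",im)
plan([.500,-.3007,.029],np.radians(138.5))
hsv=cv2.cvtColor(im,cv2.COLOR_BGR2HSV);H,S,V=cv2.split(hsv)
red=((H<6)|(H>174))&(S>130)&(V>40)
n,l,s,c=cv2.connectedComponentsWithStats(red.astype(np.uint8))
for i in range(1,n):
    if s[i,4]>60: print(c[i].round(1),s[i].tolist(),wrist2plane(c[i],.009,st))
E
```

```text
shift mm [ -1.7   0.2 133.3] units [-0.0084  0.0012  0.6666] turn about tool z deg 0.2 units 0.0005 alt -0.4995 j6 -0.02 tilt [-0.002  0.001 -1.   ]
[42.9  4.1] [24, 0, 45, 14, 350] [[0.4654 0.0205 0.009 ]]
[276.1 152.6] [266, 116, 21, 71, 1392] [[ 0.5336 -0.2639  0.009 ]]
[440.3 156.2] [432, 152, 18, 10, 115] [[ 0.6482 -0.3616  0.009 ]]
[ 75.9 185.8] [70, 181, 15, 13, 78] [[ 0.369  -0.1537  0.009 ]]
[428.5 208.2] [422, 202, 14, 13, 123] [[ 0.6102 -0.3942  0.009 ]]
[275.6 216.8] [266, 208, 20, 18, 315] [[ 0.4963 -0.3061  0.009 ]]
[109.3 220.7] [103, 214, 15, 15, 124] [[ 0.372  -0.2035  0.009 ]]
[418.1 246.2] [409, 226, 21, 42, 459] [[ 0.5808 -0.4193  0.009 ]]
[136.9 248.3] [120, 231, 35, 35, 477] [[ 0.3737 -0.242   0.009 ]]
[274.7 288.2] [266, 283, 19, 10, 153] [[ 0.4487 -0.3594  0.009 ]]
```

View pics/w1.png

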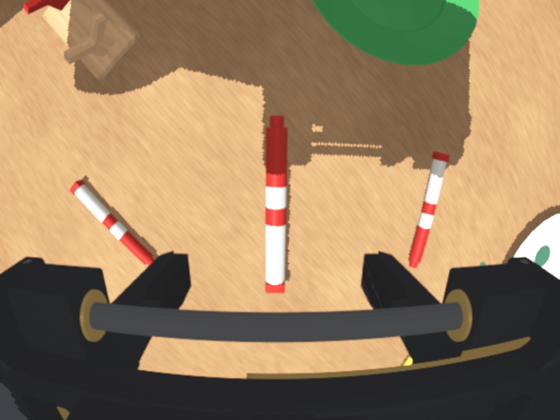

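The wrist view shows the red marker centred at column 275, upright between the fingers, with nothing in their way. Both cameras agree on its position.

Emit:
apply_moves --moves '[-0.01,0,0.2,0,-0.01,0,0.4,0,-0.01,0,0.55,0,-0.01,0,0.66,0,-0.01,0,0.666,0]' --gripper 0.4

```text
time: 1.65
position: [0.4966, -0.3029, 0.0284]
orientation: [-2.862, -1.284, 0.003]
force: [0.8, -0.2, -0.9]
width: 0.606
grip_force: 0.0
```

Emit:
apply_moves --moves '[0,0,0,0,0,0,0,0,0,0,0,0,0,0,0,0,0,0,0,0]' --gripper 1

```text
time: 2.15
position: [0.4989, -0.3026, 0.0311]
orientation: [2.864, 1.29, 0.0]
force: [-0.6, -0.4, 3.9]
width: 0.194
grip_force: 30.0
```

```bash
python3 -c "
from h import *
s=read_state();print(s['position'],s['width'],s['grip_force'],s['force'],s['joints'][5])"
```

```text
[ 0.49893368 -0.30259736  0.03114675] 0.19407482867553275 30.003652274608612 [-0.58795204 -0.42107348  3.8979738 ] -0.02138759859937507
```

Emit:
apply_moves --moves '[0,0,-0.15,0,0,0,-0.3,0,0,0,-0.45,0,0,0,-0.5,0,0,0,-0.5,0]'

```text
time: 2.65
position: [0.4991, -0.3027, 0.1314]
orientation: [2.863, 1.289, 0.001]
force: [0.2, 0.1, -0.9]
width: 0.194
grip_force: 30.0
```

```bash
python3 -c "
from h import *
plan([.4837,-.044,.13],np.radians(179.5))"
```

```text
shift mm [ 183.5 -182.9    1. ] units [ 0.9176 -0.9145  0.0048] turn about tool z deg -41.0 units -0.1139 alt 0.3861 j6 -0.02 tilt [ 0.002 -0.002 -1.   ]
```

Emit:
apply_moves --moves '[0.1,-0.1,0,0,0.2,-0.2,0,0,0.3,-0.3,0,0,0.4,-0.4,0,0,0.46,-0.457,0,0]'

```text
time: 3.15
position: [0.4905, -0.1709, 0.1289]
orientation: [-2.861, -1.29, 0.003]
force: [0.1, -0.1, -0.8]
width: 0.192
grip_force: 30.0
```

Emit:
apply_moves --moves '[0.12,-0.12,0,-0.023,0.24,-0.24,0,-0.046,0.36,-0.36,0,-0.069,0.44,-0.44,0,-0.092,0.458,-0.457,0,-0.1139]'

```text
time: 3.65
position: [0.4829, -0.0418, 0.1295]
orientation: [-2.221, -2.219, 0.001]
force: [0.1, 0.1, -0.7]
width: 0.19
grip_force: 30.0
```

```bash
python3 - <<'E'
from h import *
np.set_printoptions(precision=4,suppress=True)
st=read_state();im=read_camera("wrist")[:,:,::-1].copy();cv2.imwrite("pics/w2.png",im)
t=read_camera("top")[:,:,::-1].copy();cv2.imwrite("pics/t2.png",t)
cv2.imwrite("pics/v2.png",np.hstack([im[:,80:480],cv2.resize(t[140:300,225:345],(315,420))]))
plan([.4837,-.044,.0707],np.radians(179.5))
E
```

```text
shift mm [-0.9  0.5 59. ] units [-0.0045  0.0026  0.2948] turn about tool z deg 0.1 units 0.0004 alt -0.4996 j6 -0.32 tilt [-0.001  0.    -1.   ]
```

View pics/v2.png

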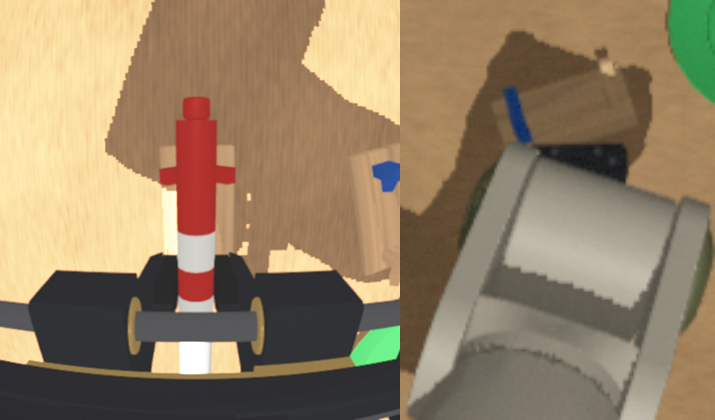

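The wrist view shows the red cap held over the red post. The post spans crop columns 160–236 at row 175 (image columns 240–316) and the marker is centred at column 196 (image 276), so they are aligned to within a couple of mm.

```bash
python3 - <<'E'
from h import *
np.set_printoptions(precision=4,suppress=True)
st=read_state();print(st["position"])
im=cv2.imread("pics/w2.png");H,S,V=cv2.split(cv2.cvtColor(im,cv2.COLOR_BGR2HSV))
red=((H<6)|(H>174))&(S>130)&(V>40)
for r in range(105,200,8):
    x=np.where(red[r,150:420])[0]+150
    if len(x): print(r,x.min(),x.max())
r=175;x=np.where(red[r,150:420])[0]+150
for z in(.05,.045): print("post",wrist2plane([[x.min(),r],[x.max(),r],[(x.min()+x.max())/2,r]],z,st))
print("base far edge",wrist2plane([[240.5,147],[314.5,146]],.010,st))
for r in(130,150): 
    x=np.where(red[r,150:420])[0]+150;print("marker",wrist2plane([(x.min()+x.max())/2,r],st["position"][2]-.022,st))
E
```

```text
[ 0.4833 -0.0431  0.1297]
105 263 289
113 263 289
121 256 296
129 256 296
137 256 295
145 256 295
153 256 295
161 257 295
169 240 315
177 240 314
185 257 295
193 257 295
post [[ 0.462  -0.0041  0.05  ]
 [ 0.5082 -0.0044  0.05  ]
 [ 0.4851 -0.0044  0.05  ]]
post [[ 0.4614 -0.005   0.045 ]
 [ 0.5088 -0.0052  0.045 ]
 [ 0.4851 -0.0052  0.045 ]]
base far edge [[0.4584 0.0103 0.01  ]
 [0.513  0.0108 0.01  ]]
marker [[0.4847 0.0252 0.1077]]
marker [[0.4844 0.0164 0.1077]]
```

Emit:
apply_moves --moves '[-0.015,0.003,0.08,0,-0.015,0.003,0.16,0,-0.015,0.003,0.22,0,-0.015,0.003,0.26,0,-0.015,0.003,0.285,0]'

```text
time: 4.25
position: [0.484, -0.047, 0.0728]
orientation: [-2.232, -2.209, 0.001]
force: [-0.9, -0.5, 0.5]
width: 0.193
grip_force: 30.0
```

Emit:
apply_moves --moves '[0,0,0.003,0,0,0,0.005,0,0,0,0.007,0,0,0,0.009,0,0,0,0.009,0]'

```text
time: 4.75
position: [0.4843, -0.0468, 0.072]
orientation: [2.231, 2.211, 0.001]
force: [0.2, 0.8, 0.8]
width: 0.193
grip_force: 30.0
```

Emit:
apply_moves --moves '[0,0,0.003,0,0,0,0.006,0,0,0,0.006,0,0,0,0.006,0,0,0,0.006,0]'

```text
time: 5.25
position: [0.4848, -0.047, 0.0714]
orientation: [2.229, 2.211, 0.002]
force: [0.7, 1.4, 8.2]
width: 0.197
grip_force: 30.1
```

Emit:
apply_moves --moves '[0,0,0,0,0,0,0,0,0,0,0,0,0,0,0,0,0,0,0,0]' --gripper 0.55

```text
time: 5.75
position: [0.484, -0.0468, 0.0704]
orientation: [-2.231, -2.211, 0.0]
force: [-0.1, -0.8, 0.3]
width: 0.448
grip_force: 0.0
```

Emit:
apply_moves --moves '[0,0,-0.1,0,0,0,-0.25,0,0,0,-0.45,0,0,0,-0.65,0,0,0,-0.7,0]'

```text
time: 6.25
position: [0.4853, -0.0471, 0.2144]
orientation: [2.227, 2.208, 0.005]
force: [0.0, -0.0, -0.4]
width: 0.454
grip_force: 0.0
```

```bash
python3 - <<'E'
from h import *
np.set_printoptions(precision=4,suppress=True)
st=read_state();im=read_camera("wrist")[:,:,::-1].copy();cv2.imwrite("pics/w3.png",im)
H,S,V=cv2.split(cv2.cvtColor(im,cv2.COLOR_BGR2HSV))
red=((H<6)|(H>174))&(S>130)&(V>40)
n,l,s,c=cv2.connectedComponentsWithStats(red.astype(np.uint8))
for i in range(1,n):
    if s[i,4]>100: print(c[i].round(1),s[i].tolist(),wrist2plane(c[i],.0487,st))
# tab target: closing line along dispenser x
d=np.array([.6327,.3861])-np.array([.6137,.201]);print("disp yaw",np.degrees(np.arctan2(d[1],d[0]))-90)
plan([.600,.296,.16],np.radians(174.0))
E
```

```text
[272.4 145.8] [246, 109, 54, 68, 1618] [[0.4847 0.0029 0.0487]]
[274.2 205.9] [265, 197, 19, 17, 281] [[ 0.4858 -0.0516  0.0487]]
[276.5 275.7] [268, 271, 18, 9, 132] [[ 0.4874 -0.1227  0.0487]]
disp yaw -5.860726119888696
shift mm [344.1 111.6  53.7] units [1.7207 0.5582 0.2684] turn about tool z deg 5.5 units 0.0153 alt -0.4847 j6 -0.33 tilt [ 0.005 -0.002 -1.   ]
```

Emit:
apply_moves --moves '[0.2,0.06,0,0,0.4,0.12,0,0,0.6,0.18,0,0,0.8,0.24,0,0,0.86,0.28,0,0]'

```text
time: 6.8
position: [0.5413, 0.128, 0.2086]
orientation: [-2.226, -2.214, 0.002]
force: [-0.2, -1.0, 0.1]
width: 0.446
grip_force: 0.0
```

Emit:
apply_moves --moves '[0.2,0.06,0.05,0,0.4,0.12,0.1,0,0.6,0.18,0.16,0,0.8,0.24,0.22,0.0153,0.86,0.28,0.268,0.0153]'

```text
time: 7.3
position: [0.5982, 0.2995, 0.1535]
orientation: [-2.333, -2.101, 0.004]
force: [-0.1, -0.7, 0.4]
width: 0.448
grip_force: 0.0
```

```bash
python3 - <<'E'
from h import *
np.set_printoptions(precision=4,suppress=True)
st=read_state();im=read_camera("wrist")[:,:,::-1].copy();cv2.imwrite("pics/w4.png",im)
H,S,V=cv2.split(cv2.cvtColor(im,cv2.COLOR_BGR2HSV))
m=(H>20)&(H<33)&(S>150)&(V>120)
n,l,s,c=cv2.connectedComponentsWithStats(m.astype(np.uint8))
for i in range(1,n):
    if s[i,4]>100: print(c[i].round(1),s[i].tolist(),wrist2plane(c[i],.058,st))
print(st["position"])
E
```

```text
[279.6 220.4] [263, 197, 24, 50, 627] [[0.602  0.3033 0.058 ]]
[0.5982 0.2995 0.1535]
```

View pics/w4.png

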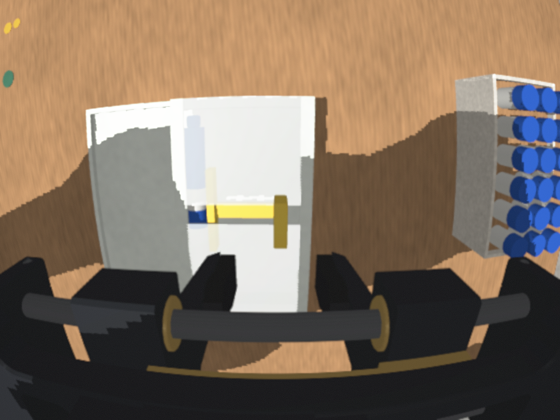

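The wrist view shows the tab at about (281,221), between the finger directions, with the rack on the right well clear. The blue marker's foot shows at (198,215).

```bash
python3 -c "
from h import *
plan([.6012,.298,.063],np.radians(174.0))"
```

```text
shift mm [-0.8  3.4 88.7] units [-0.0042  0.0168  0.4437] turn about tool z deg 0.1 units 0.0003 alt -0.4997 j6 0.39 tilt [-0.005 -0.001 -1.   ]
```

Emit:
apply_moves --moves '[-0.004,0.017,0.1,0,-0.004,0.017,0.2,0,-0.004,0.017,0.3,0,-0.004,0.017,0.4,0,-0.004,0.017,0.44,0]'

```text
time: 7.85
position: [0.6011, 0.2939, 0.0658]
orientation: [-2.334, -2.1, 0.007]
force: [0.3, -0.1, -0.6]
width: 0.45
grip_force: 0.0
```

Emit:
apply_moves --moves '[0,0,0,0,0,0,0,0,0,0,0,0,0,0,0,0,0,0,0,0]' --gripper 1

```text
time: 8.35
position: [0.601, 0.2954, 0.0697]
orientation: [-2.333, -2.101, 0.004]
force: [-9.5, -1.1, 6.7]
width: 0.107
grip_force: 30.0
```

Emit:
apply_moves --moves '[0,-0.05,0,0,0,-0.1,0,0,0,-0.15,0,0,0,-0.2,0,0,0,-0.24,0,0]'

```text
time: 8.85
position: [0.5558, 0.3002, 0.0701]
orientation: [2.333, 2.1, 0.007]
force: [7.1, 1.0, -3.3]
width: 0.113
grip_force: 30.0
```

Emit:
apply_moves --moves '[0,-0.02,0,0,0,-0.035,0,0,0,-0.04,0,0,0,-0.04,0,0,0,-0.04,0,0]'

```text
time: 9.35
position: [0.5484, 0.301, 0.0701]
orientation: [2.333, 2.1, 0.007]
force: [7.5, 1.0, -1.5]
width: 0.106
grip_force: 30.0
```

```bash
python3 - <<'E'
from h import *
st=read_state();print(st["position"],st["force"])
im=read_camera("wrist")[:,:,::-1].copy();cv2.imwrite("pics/w5.png",im)
E
```

```text
[0.54842869 0.30102502 0.07007265] [ 7.49418654  0.99169216 -1.54788093]
```

View pics/w5.png

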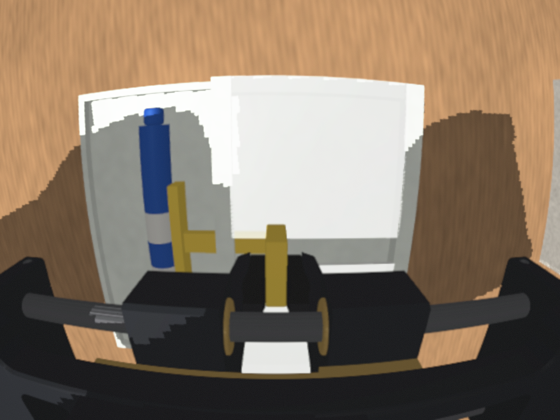

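The blue marker is out in the tray (cap at (155,165), yellow pusher at (180,225)), at 53 mm of travel. I'll push a little further to be safe, then bring the slide back and release it.

Emit:
apply_moves --moves '[0,-0.006,0,0,0,-0.012,0,0,0,-0.012,0,0,0,-0.012,0,0,0,-0.012,0,0]'

```text
time: 9.9
position: [0.5461, 0.3013, 0.0701]
orientation: [2.333, 2.1, 0.008]
force: [6.5, 1.1, -2.2]
width: 0.108
grip_force: 30.0
```

Emit:
apply_moves --moves '[0,0.06,0,0,0,0.12,0,0,0,0.18,0,0,0,0.24,0,0,0,0.275,0,0]'

```text
time: 10.4
position: [0.6005, 0.2954, 0.0699]
orientation: [2.334, 2.101, 0.004]
force: [2.2, -0.4, 3.3]
width: 0.112
grip_force: 30.0
```

Emit:
apply_moves --moves '[0,0,0,0,0,0,0,0,0,0,0,0,0,0,0,0,0,0,0,0]' --gripper 0.5

```text
time: 10.9
position: [0.5988, 0.2955, 0.069]
orientation: [-2.335, -2.102, 0.0]
force: [-0.4, -0.3, 0.6]
width: 0.497
grip_force: 0.0
```

Emit:
apply_moves --moves '[0,0,-0.1,0,0,0,-0.2,0,0,0,-0.3,0,0,0,-0.4,0,0,0,-0.45,0]'

```text
time: 11.4
position: [0.5993, 0.2956, 0.1608]
orientation: [2.334, 2.102, 0.003]
force: [0.2, -0.2, -0.4]
width: 0.499
grip_force: 0.0
```

```bash
python3 - <<'E'
from h import *
np.set_printoptions(precision=4,suppress=True)
st=read_state();im=read_camera("wrist")[:,:,::-1].copy();cv2.imwrite("pics/w6.png",im)
H,S,V=cv2.split(cv2.cvtColor(im,cv2.COLOR_BGR2HSV))
for nm,m,z in(("y",(H>20)&(H<33)&(S>150)&(V>90),.058),("b",(H>105)&(H<130)&(S>130)&(V>40),.013)):
    n,l,s,c=cv2.connectedComponentsWithStats(m.astype(np.uint8))
    for i in range(1,n):
        if s[i,4]>80 and c[i][0]<350: print(nm,c[i].round(1),s[i].tolist(),wrist2plane(c[i],z,st))
print(st["position"])
E
```

```text
y [276.6 213.2] [261, 190, 23, 49, 601] [[0.6019 0.3028 0.058 ]]
b [135.9 151.1] [126, 116, 21, 68, 1128] [[0.4844 0.359  0.013 ]]
b [140.8 212.3] [132, 203, 18, 18, 272] [[0.4781 0.3037 0.013 ]]
[0.5993 0.2956 0.1608]
```

```bash
python3 -c "
from h import *
plan([.478,.309,.14],np.radians(173.7))"
```

```text
shift mm [   0.5 -122.5   21.3] units [ 0.0024 -0.6123  0.1065] turn about tool z deg 0.3 units 0.0008 alt -0.4992 j6 0.39 tilt [ 0.004  0.001 -1.   ]
```

Emit:
apply_moves --moves '[0,-0.15,0,0,0,-0.3,0,0,0.002,-0.45,0.04,0,0.002,-0.58,0.08,0,0.002,-0.612,0.106,0]' --gripper 0.6

```text
time: 11.95
position: [0.4749, 0.3089, 0.1366]
orientation: [-2.333, -2.103, 0.004]
force: [0.8, -0.5, 0.7]
width: 0.402
grip_force: 0.0
```

```bash
python3 - <<'E'
from h import *
np.set_printoptions(precision=4,suppress=True)
st=read_state();im=read_camera("wrist")[:,:,::-1].copy();cv2.imwrite("pics/w7.png",im)
H,S,V=cv2.split(cv2.cvtColor(im,cv2.COLOR_BGR2HSV))
m=(H>105)&(H<130)&(S>130)&(V>40)
n,l,s,c=cv2.connectedComponentsWithStats(m.astype(np.uint8))
for i in range(1,n):
    if s[i,4]>80 and c[i][0]<350: print(c[i].round(1),s[i].tolist(),wrist2plane(c[i],.013,st))
print(st["position"],st["width"]);plan([.478,.309,.034],np.radians(173.7))
E
```

```text
[280.  149.1] [269, 108, 23, 80, 1627] [[0.484  0.3593 0.013 ]]
[279. 221.] [269, 211, 22, 20, 379] [[0.4777 0.3033 0.013 ]]
[278.5 299. ] [269, 294, 20, 10, 173] [[0.4701 0.2324 0.013 ]]
[0.4749 0.3089 0.1366] 0.40227037269276955
shift mm [  0.6   2.9 102.2] units [0.0031 0.0143 0.5109] turn about tool z deg 0.4 units 0.001 alt -0.499 j6 0.47 tilt [-0.003 -0.001 -1.   ]
```

View pics/w7.png

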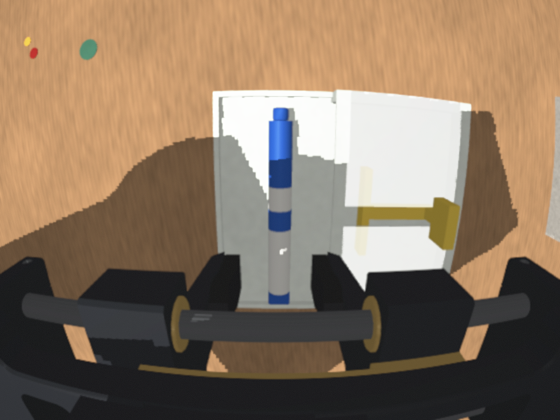

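The marker lies straight at column 279 in the tray, the slide tab is back at (445,222), and the fingers fit inside the tray. Grasping.

Emit:
apply_moves --moves '[0.003,0.014,0.12,0,0.003,0.014,0.24,0,0.003,0.014,0.36,0,0.003,0.014,0.46,0,0.003,0.014,0.505,0]'

```text
time: 12.5
position: [0.4805, 0.3084, 0.0347]
orientation: [-2.335, -2.101, 0.003]
force: [0.4, 0.3, 0.0]
width: 0.403
grip_force: 0.0
```

Emit:
apply_moves --moves '[0,0,0,0,0,0,0,0,0,0,0,0,0,0,0,0,0,0,0,0]'

```text
time: 13.0
position: [0.4804, 0.309, 0.0373]
orientation: [2.335, 2.102, 0.001]
force: [0.0, -1.6, -0.3]
width: 0.399
grip_force: 0.0
```

Emit:
apply_moves --moves '[0,0,0,0,0,0,0,0,0,0,0,0,0,0,0,0,0,0,0,0]' --gripper 1

```text
time: 13.5
position: [0.4802, 0.3089, 0.0368]
orientation: [2.335, 2.102, 0.0]
force: [-0.9, 0.5, 1.6]
width: 0.193
grip_force: 30.0
```

Gripped, but close to the fingertips, so I'll re-grip a little lower.

Emit:
apply_moves --moves '[0,0,0,0,0,0,0,0,0,0,0.008,0,0,0,0.016,0,0,0,0.022,0]' --gripper 0.65

```text
time: 14.0
position: [0.4801, 0.3089, 0.032]
orientation: [-2.335, -2.102, 0.0]
force: [-0.6, -0.2, -1.1]
width: 0.352
grip_force: 0.0
```

Emit:
apply_moves --moves '[0,0,0,0,0,0,0,0,0,0,0,0,0,0,0,0,0,0,0,0]' --gripper 1

```text
time: 14.5
position: [0.4802, 0.309, 0.0324]
orientation: [2.335, 2.102, 0.0]
force: [-0.2, -0.3, 0.5]
width: 0.196
grip_force: 30.0
```

Emit:
apply_moves --moves '[0,0,-0.1,0,0,0,-0.22,0,0,0,-0.36,0,0,0,-0.46,0,0,0,-0.5,0]'

```text
time: 15.0
position: [0.4808, 0.3092, 0.1343]
orientation: [2.334, 2.101, 0.005]
force: [0.1, 0.5, -0.9]
width: 0.195
grip_force: 30.0
```

```bash
python3 -c "
from h import *
s=read_state();print(s['width'],s['grip_force'],s['position'])
plan([.6472,-.0383,.135],np.radians(196.6))"
```

```text
0.19450942036690136 29.99833345413208 [0.48078736 0.30920138 0.1342882 ]
shift mm [-328.2  201.9   -0.6] units [-1.6409  1.0093 -0.0031] turn about tool z deg -22.6 units -0.0628 alt 0.4372 j6 0.47 tilt [ 0.003  0.001 -1.   ]
```

Emit:
apply_moves --moves '[-0.14,0.08,0,0,-0.28,0.17,0,0,-0.42,0.26,0,0,-0.54,0.33,0,0,-0.55,0.336,0,0]'

```text
time: 15.5
position: [0.5363, 0.19, 0.1315]
orientation: [-2.338, -2.098, 0.001]
force: [-0.6, -0.3, -1.0]
width: 0.198
grip_force: 30.0
```

Emit:
apply_moves --moves '[-0.14,0.08,0,0,-0.28,0.17,0,0,-0.42,0.26,0,0,-0.54,0.33,0,0,-0.55,0.336,0,0]'

```text
time: 16.0
position: [0.5914, 0.0744, 0.1316]
orientation: [-2.337, -2.099, 0.001]
force: [-0.0, 0.8, -0.2]
width: 0.191
grip_force: 30.0
```

Emit:
apply_moves --moves '[-0.14,0.08,0,-0.015,-0.28,0.17,0,-0.03,-0.42,0.26,0,-0.045,-0.52,0.33,0,-0.0628,-0.54,0.337,0,-0.0628]'

```text
time: 16.5
position: [0.6469, -0.0389, 0.1316]
orientation: [-1.877, -2.519, 0.0]
force: [-0.1, 0.1, -0.3]
width: 0.195
grip_force: 30.0
```

```bash
python3 - <<'E'
from h import *
np.set_printoptions(precision=4,suppress=True)
read_camera("wrist");st=read_state();im=read_camera("wrist")[:,:,::-1].copy();cv2.imwrite("pics/w8.png",im)
print(st["position"]);plan([.6472,-.0383,.068],np.radians(196.6))
E
```

```text
[ 0.6464 -0.0382  0.1316]
shift mm [-1.4  0.8 63.7] units [-0.007   0.0042  0.3183] turn about tool z deg -0.1 units -0.0003 alt 0.4997 j6 -0.53 tilt [-0.001  0.001 -1.   ]
```

View pics/w8.png

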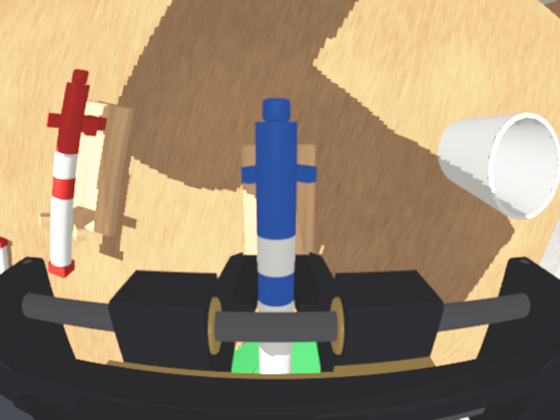

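The blue cap is above the blue post (post columns 241–316 at row 174, marker at column 276). The red marker sits on its rest on the left, and the cup is clear on the right.

```bash
python3 - <<'E'
from h import *
np.set_printoptions(precision=4,suppress=True)
st=read_state();im=cv2.imread("pics/w8.png");H,S,V=cv2.split(cv2.cvtColor(im,cv2.COLOR_BGR2HSV))
m=(H>105)&(H<130)&(S>120)&(V>40)
for r in(170,174,178):
    x=np.where(m[r,180:400])[0]+180;p=wrist2plane([[x.min(),r],[x.max(),r]],.05,st);d=p[1]-p[0]
    c=p.mean(0);print(r,x.min(),x.max(),c,"perp yaw",np.degrees(np.arctan2(d[1],d[0]))+90)
for r in(130,150):
    x=np.where(m[r,180:400])[0]+180;print("marker",wrist2plane([(x.min()+x.max())/2,r],st["position"][2]-.0194,st))
c=wrist2plane([278.5,174],.05,st)[0]
M=R.from_rotvec(st["orientation"]).as_matrix();print("post in tool frame mm",(M.T@(c-st["position"])*1000),"base far edge",(M.T@(wrist2plane([[243,146],[314,145]],.01,st)-st["position"]).T*1000).T)
E
```

```text
170 242 315 [0.6366 0.0033 0.05  ] perp yaw 106.53939741085367
174 242 315 [0.6374 0.0009 0.05  ] perp yaw 106.53586697042141
178 242 315 [ 0.6381 -0.0016  0.05  ] perp yaw 106.53232756291922
marker [[0.6275 0.0284 0.1123]]
marker [[0.6298 0.0201 0.1123]]
post in tool frame mm [38.824   2.514  81.7073] base far edge [[ 53.5711 -23.5443 121.749 ]
 [ 54.3966  29.2742 121.6956]]
```

Emit:
apply_moves --moves '[-0.007,0.0075,0.08,0,-0.007,0.0075,0.16,0,-0.007,0.0075,0.23,0,-0.007,0.0075,0.28,0,-0.007,0.0075,0.3,0]'

```text
time: 17.1
position: [0.6478, -0.0387, 0.0708]
orientation: [-1.876, -2.517, 0.001]
force: [-0.2, 0.3, -0.7]
width: 0.193
grip_force: 30.0
```

Emit:
apply_moves --moves '[0,0,0.003,0,0,0,0.006,0,0,0,0.009,0,0,0,0.012,0,0,0,0.012,0]'

```text
time: 17.6
position: [0.6484, -0.0393, 0.0701]
orientation: [1.877, 2.519, 0.0]
force: [0.1, 0.1, -0.3]
width: 0.192
grip_force: 30.0
```

Emit:
apply_moves --moves '[0,0,0.003,0,0,0,0.006,0,0,0,0.009,0,0,0,0.012,0,0,0,0.012,0]'

```text
time: 18.1
position: [0.6489, -0.0393, 0.0682]
orientation: [1.876, 2.518, 0.001]
force: [0.4, 1.3, 5.2]
width: 0.198
grip_force: 30.0
```

Contact at 5 N. Releasing.

Emit:
apply_moves --moves '[0,0,0,0,0,0,0,0,0,0,0,0,0,0,0,0,0,0,0,0]' --gripper 0.55

```text
time: 18.6
position: [0.6483, -0.0393, 0.0674]
orientation: [-1.877, -2.519, 0.0]
force: [-0.5, -1.6, 0.5]
width: 0.448
grip_force: 0.0
```

Emit:
apply_moves --moves '[0,0,-0.1,0,0,0,-0.25,0,0,0,-0.45,0,0,0,-0.65,0,0,0,-0.7,0]'

```text
time: 19.1
position: [0.6496, -0.0396, 0.2125]
orientation: [1.873, 2.513, 0.005]
force: [0.4, -0.2, -0.2]
width: 0.452
grip_force: 0.0
```

Emit:
apply_moves --moves '[-0.2,0,0,0,-0.4,0,0,0,-0.6,0,0,0,-0.7,0,0,0,-0.7,0,0,0]'

```text
time: 19.6
position: [0.6882, -0.1761, 0.2058]
orientation: [-1.881, -2.515, 0.001]
force: [0.0, 0.1, -0.3]
width: 0.451
grip_force: 0.0
```

```bash
python3 - <<'E'
from h import *
np.set_printoptions(precision=4,suppress=True)
read_camera("wrist");st=read_state();im=read_camera("wrist")[:,:,::-1].copy()
s_=read_camera("scene")[:,:,::-1]
cv2.imwrite("pics/fin.png",np.hstack([cv2.resize(im,(400,300)),cv2.resize(s_[140:350,220:500],(400,300))]))
H,S,V=cv2.split(cv2.cvtColor(im,cv2.COLOR_BGR2HSV))
for nm,m in(("b",(H>105)&(H<130)&(S>130)&(V>40)),("r",((H<6)|(H>174))&(S>130)&(V>40))):
    n,l,s,c=cv2.connectedComponentsWithStats(m.astype(np.uint8))
    for i in range(1,n):
        if s[i,4]>60: print(nm,c[i].round(1),s[i].tolist(),wrist2plane(c[i],.0487,st))
E
```

```text
b [276.6   5.8] [250, 0, 55, 17, 601] [[ 0.6397 -0.0058  0.0487]]
b [276.9  45.6] [267, 38, 21, 17, 310] [[ 0.6505 -0.0415  0.0487]]
b [278.5 126.9] [268, 122, 21, 11, 216] [[ 0.6718 -0.1088  0.0487]]
r [105.3  21.4] [96, 14, 19, 17, 242] [[ 0.4859 -0.0488  0.0487]]
r [86.8 92.5] [76, 87, 23, 11, 200] [[ 0.4867 -0.1193  0.0487]]
r [ 21.9 149.4] [18, 146, 9, 8, 64] [[ 0.4103 -0.1912  0.0487]]
r [ 20.5 179.6] [16, 165, 10, 32, 234] [[ 0.4119 -0.2249  0.0487]]
```

View pics/fin.png

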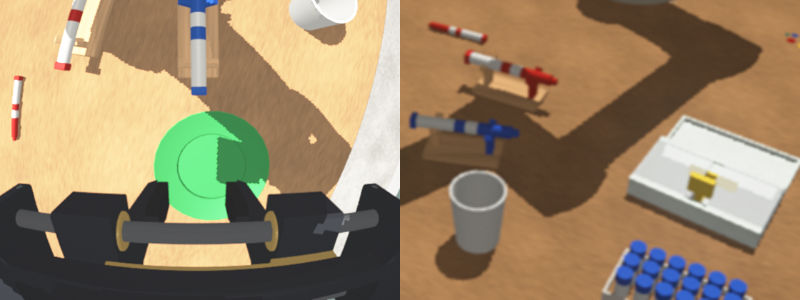

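Both markers lie level in their notches, caps over the coloured posts (blue band (277,46), red band (105,21) in the wrist view). The slide is back, and the cup and plate were not touched.

```bash
python3 -c "
from rig import *
print(finish_job())"
```

```text
the job is handed in; nothing more can be done
None
```

The job is handed in; the hand-in returned no verdict. In the last pictures both markers lie level on their own rests, caps over the coloured posts, the slide is back at rest, and the cup and plate were not touched.

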